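# Shut the rice cooker and seat its steam cap

### The arm

A 6-joint arm with a two-finger parallel gripper is mounted at the origin on the work surface. World frame = base frame: x ahead of the robot, y to its left, z up, the work surface at z = 0. Lengths are in m, angles in rad, forces in N, time in s.
With the tool pointing down it reaches from about 0.275 to 1 m from the base axis. Payload 8.4 kg.
Tool frame: the origin (TCP) lies at the centre of the arm's flange, where the gripper is bolted on; the fingertips stand 173 mm ahead of it and the grasp point (between the pads) lies 155 mm ahead of it; z points along the fingers, y is the line along which they close (so a half turn about z gives the same grasp; the last joint's range is limited). The gripper opens to 85 mm and grips with 20 to 120 N. Pads are 22 mm wide; open, the fingers measure 114 mm over their backs; the gripper's body (76 mm by 85 mm) begins 54 mm behind the grasp point. The pads swing forward as they close: fully open they stand 13 mm farther back than shut.
Start: joints at [-1.325, 0.353, 1.633, -0, 1.155, -0.002], TCP at [0.153, -0.606, 0.405] pointing down, gripper open.
Joint ranges: [-2.63, 2.63], [-0.92, 2.1], [0.06, 2.66], [-1.3, 4.44], [0, 2.69], [-3.02, 3.02]. Speed limits (rad/s): [2.22, 2.22, 2.79, 3.14, 3.14, 3.14].

### API

Orientations are given as a rotation vector (axis times angle).
In Python, from rig import r, snapshot, camera_info gives the robot as it stands.
- The arm moves only by the tool step_arm, never from a script. Its argument "increments" is a list of rows, each an object of numbers: "jaw": the opening, from 0 (shut) to 1 (fully open); "tx", "ty", "tz": the shift along the tool's x, y, z in mm; "turn": the turn about the tool's z in degrees. In form: [{"jaw": .., "tx": .., "ty": .., "tz": .., "turn": ..}, ...]. A call has 1 to 20 rows; each row shifts and turns the commanded pose from where the row before left it, along the tool's axes as they then stand; what a row does not reach is not made up. A row lasts 1/10 s, in which the tool goes at most 50 mm and 8.59 degrees, less where a joint would pass 70% of its speed; a pose out of reach is approached as far as the arm can. A call is refused whole if a number of a shift passes 50 or a number of a turn 8.59, either way. A call with a gripper value outside its range is refused whole. The fingers move at their own pace and stop on an object; the grip force is fixed at half the most. Time passes only in rows, so rows that do not move let the fingers close. It gives the time, the measured TCP pose, the force, the opening and the grip force at its end, in the units of the state.
- r.get_state(): the state, without advancing time (a new reading comes with each control period).
- snapshot(name): name is "scene" or "top" or "wrist"; returns the picture (480x640x3 uint8, red, green, blue); there is no depth.
- camera_info(name): a dict with "fx", "fy", "cx", "cy" (pixels), "view" (4x4, takes a point from world to camera coordinates). Camera axes: x right, y up, looking along -z (the intrinsics and any distortion apply to the point x, -y, -z); pixel columns grow to the right and rows downward; lengths in m; the calibration is good to about 2 mm. A picture is of the moment at which its call begins: read the wrist's pose just before it. camera_info takes no time and is no camera call; for the wrist camera it gives the pose at the moment of the call.
- r.close_job(): hands the job in; it is judged then, once.
The state is a dict: "clock": time; "q": joint angles; "joint_velocities": joint speeds; "joint_efforts": joint torques, N m; "ee_pos": TCP position; "ee_rot": TCP orientation; "contact_force": force on the tool from outside, world axes, zero at the start; "moment": the same for the moment, N m; "finger_gap": finger opening in m; "finger_force": force on a finger pad.
Only numpy, scipy, OpenCV 4.12 (cv2) and the standard library are available. Lean on these libraries where they do the work, as an engineer would, in place of code of your own. Each camera call takes 0.05 s, during which the arm holds its last target. There are 200 camera calls.

### The job

Two identical white rice cookers stand on the kitchen table; one of them has its lid standing ajar and its steam cap sticking up. Press the front of that lid down until the lid is fully shut, then press its steam cap down until it is fully home. Leave the other cooker, which is already closed, alone.

Things in the scene. Friction and masses are not known exactly. Their poses are not given: they have to be found in the camera images.
- cooker: Rice cooker to be closed: white rounded box 250 mm long, 200 mm wide, fixed. Origin: centre of its underside, on the table; x axis from the front (grey control panel) to the hinge, z up. Stands left or right of the middle, front turned away from the robot within 36 degrees. Its lid (222 x 188 x 40 mm) hinges about a line along y at x = 110, z = 125 mm; shut, its flat top lies at z = 167 mm.
- lid_front (a point): Place to press on that lid: on its top, on the centre line, 36 mm behind its front edge; moves with the lid. Starts 37 to 57 mm above its shut place (lid 11 to 18 degrees open). Shut: x = -80, y = 0, z = 167 mm of the cooker. The hinge is stiff, without spring or catch: the lid stays where left, goes down under 1 to 4 N to a hard stop; 10 N makes sure. z axis: lid's normal.
- cap_top (a point): Centre of the top of the steam cap, a grey slotted disc 36 mm across, 10 mm thick, on the lid, 115 mm from lid_front towards the hinge. Slides square to the lid; starts 12 to 18 mm proud, stays where left by about 3 N of friction and stops hard when home, its underside on the lid; 10 N makes sure. Lid shut and cap home: x = 35, y = 0, z = 177 mm of the cooker. z axis: lid's normal.
- spare: The other rice cooker, the same in size and looks, fixed, already shut with its cap home (177 mm high overall). Origin and axes as for the first. Not to be pressed or leaned on.

How it is judged:
On the way, in this order (a step that is already met when the one before it is completed fails the run):
1. the lid is pressed shut (front within 6 mm of fully down) while the cap still stands up (z of lid_front in the frame of cooker below 0.173 m and z of cap_top in the frame of cooker above 0.1825 m), for 0.1 s.
2. the steam cap is pressed home in the shut lid (within 4 mm) (z of lid_front in the frame of cooker below 0.173 m and z of cap_top in the frame of cooker below 0.181 m), for 0.2 s.
At the end, for the whole second after the job is handed in: The lid of the open cooker is shut, its front within 6 mm of fully down, and its steam cap is home, its top within 4 mm of its seated height (all of step 2); the robot touches nothing.
It fails at once if the other cooker is pressed or leaned on (over 3 N) (contact force between spare and the arm above 3 N or contact force between spare and the fingers above 3 N).
It also fails if it takes over 35 s, if anything falls off the work surface, if the arm or the gripper's body presses on something with over 40 N, if the wrist force passes 120 N, or if a joint passes its speed limit or range.

## Working session

There is one attempt and no reset: what is moved stays moved. The work goes in short steps, Python scripts to look and compute and a tool call to move; the robot and the scene stay as the last step left them, time stands still between calls to the robot, and variables do not carry over. Pictures are saved under pics/ and viewed, at most 10 in all, crops included, and the job is handed in when it is done.

Besides the shell and the picture viewer there is one more tool, called after "Call:" in YAML: its name, and indented under it one key for each argument. step_arm: Moves the arm, as the interface text tells. Its arguments: {"type":"object","properties":{"increments":{"type":"array","items":{"type":"object","properties":{"jaw":{"type":"number"},"tx":{"type":"number"},"ty":{"type":"number"},"tz":{"type":"number"},"turn":{"type":"number"}}}}},"required":["increments"]}

```bash
mkdir -p pics; python3 - <<'E'
from rig import r,snapshot,camera_info
import cv2,numpy as np
s=r.get_state();print(s['clock'],s['ee_pos'],s['ee_rot'],s['finger_gap'])
for n in("scene","top"):
    im=snapshot(n);cv2.imwrite(f"pics/{n}0.png",im[:,:,::-1])
    c=camera_info(n);print(n,{k:np.round(v,4).tolist() if not isinstance(v,str) else v for k,v in c.items()})
E
```

```text
0.0 [ 0.15323121 -0.60566231  0.40395571] [-3.11612341e+00 -3.88038646e-01  2.44390281e-04] 0.08530643477582756
scene {'fx': 472.8931, 'fy': 472.8931, 'cx': 313.0808, 'cy': 243.2521, 'view': [[0.0315, 0.9995, 0.0048, -0.0157], [-0.9452, 0.0282, 0.3254, 0.4385], [0.3251, -0.0147, 0.9456, -1.2415], [0.0, 0.0, 0.0, 1.0]]}
top {'fx': 524.1917, 'fy': 524.1917, 'cx': 316.2282, 'cy': 238.109, 'view': [[-0.0511, -0.9987, 0.0033, 0.0221], [0.9784, -0.0494, 0.2007, -0.5413], [-0.2002, 0.0135, 0.9797, -0.9598], [0.0, 0.0, 0.0, 1.0]]}
```

View pics/scene0.png

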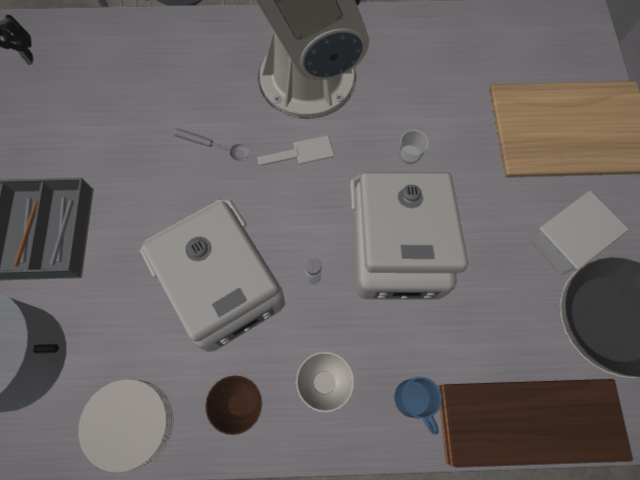

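View pics/top0.png

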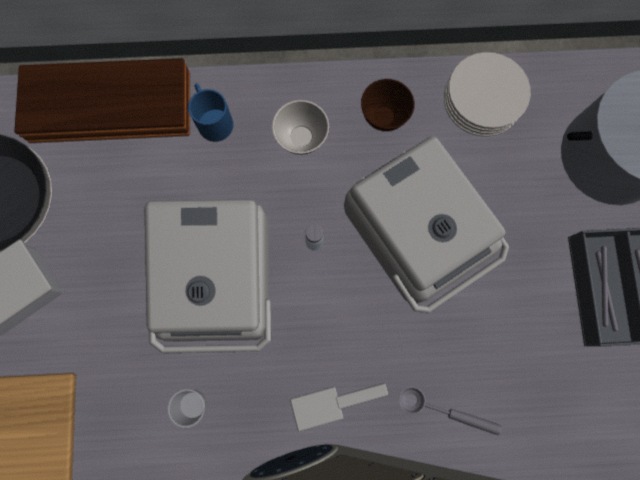

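The left cooker (+y; scene right, about (411,235)) is the open one: its lid covers the front panel and its cap (scene (411,192), top (201,290)) shows a side wall. The spare is the one on the robot's right. Next I triangulate the cap and label.

```bash
cat > h.py <<'E'
import numpy as np,cv2
from rig import r,snapshot,camera_info
def ray(c,p):
    R=np.array(c["view"])[:3,:3];t=np.array(c["view"])[:3,3]
    d=np.array([(p[0]-c["cx"])/c["fx"],-(p[1]-c["cy"])/c["fy"],-1.])
    d=R.T@d;return -R.T@t,d/np.linalg.norm(d)
def tri(ca,pa,cb,pb):
    a,u=ray(ca,pa);b,v=ray(cb,pb)
    k=np.linalg.lstsq(np.c_[u,-v],b-a,rcond=None)[0]
    x,y=a+k[0]*u,b+k[1]*v;return (x+y)/2,np.linalg.norm(x-y)
E
python3 - <<'E'
from h import *
print(camera_info("top").keys())
out=[]
for n,b1 in(("scene",(345,165,475,305)),("top",(140,190,275,355))):
    im=cv2.imread(f"pics/{n}0.png");x0,y0,x1,y1=b1
    out.append(cv2.resize(im[y0:y1,x0:x1],None,fx=2.9,fy=3.4 if 0 else 2.9,interpolation=cv2.INTER_CUBIC))
    g=cv2.cvtColor(im,cv2.COLOR_BGR2GRAY)[y0:y1,x0:x1]
    m=((g>70)&(g<135)).astype(np.uint8)
    k,l,st,ce=cv2.connectedComponentsWithStats(m)
    for i in range(1,k):
        if st[i,4]>150: print(n,st[i]+[x0,y0,0,0,0],ce[i]+[x0,y0])
h=max(o.shape[0] for o in out)
cv2.imwrite("pics/c.png",np.hstack([cv2.copyMakeBorder(o,0,h-o.shape[0],0,0,0) for o in out]))
cs,ct=camera_info("scene"),camera_info("top")
for nm,a,b in(("cap",(410.5,191.5),(201,289)),("label",(417,252),(199,216.5)),("scap",(198,247),(443,227.5)),("slabel",(229.5,302),(401,172))):
    p,e=tri(cs,a,ct,b);print(nm,p.round(4),round(e,4))
E
```

```text
dict_keys(['fx', 'fy', 'cx', 'cy', 'view'])
scene [ 345  165  130  140 7982] [414.63868705 243.05211726]
scene [397 183  27  26 452] [409.72787611 196.72123894]
scene [400 244  35  16 532] [417.19924812 251.38721805]
top [ 140  190  135  165 8759] [206.55143281 273.06050919]
top [184 275  33  33 548] [201.8540146  289.38868613]
cap [0.4365 0.1865 0.2084] 0.002
label [0.5572 0.1885 0.2052] 0.0003
scap [ 0.5249 -0.2214  0.1742] 0.0
slabel [ 0.6312 -0.1601  0.1639] 0.0005
```

View pics/c.png

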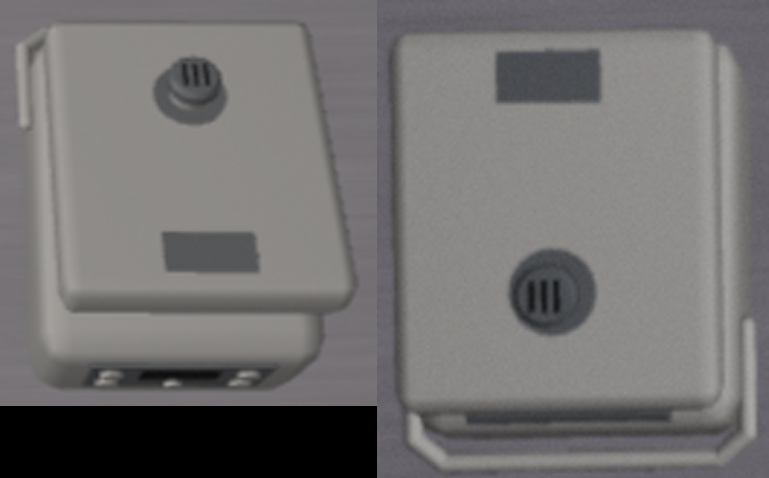

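```bash
python3 - <<'E'
from h import *
cs,ct=camera_info("scene"),camera_info("top")
cap,e=tri(cs,(412.2,191.5),ct,(198.3,290.7));lab,e2=tri(cs,(417.2,251.4),ct,(199.3,216.3))
print(cap,lab,e,e2)
u=(cap-lab)[:2];yaw=np.arctan2(u[1],u[0]);print("yaw",np.degrees(yaw))
# lid angle from label height: lid coords (-198,42) from hinge (label ~8 mm ahead of lid_front)
from scipy.optimize import brentq
f=lambda t:.125+.198*np.sin(t)+.042*np.cos(t)-lab[2]
t=brentq(f,0,.5);R=lambda p:np.array([p[0]*np.cos(t)+p[1]*np.sin(t),-p[0]*np.sin(t)+p[1]*np.cos(t)])+[.110,.125]
x=np.array([np.cos(yaw),np.sin(yaw)])
o=lab[:2]-x*R([-.198,.042])[0]
h=(cap[:2]-o)@x; print("deg",np.degrees(t),"origin",o,"cap x",h,"z",cap[2], "pred 15proud",R([-.075,.067]))
print("shut front",o-.08*x,"shut cap",o+.035*x)
E
```

```text
[0.43451478 0.19140156 0.20388462] [0.55692668 0.18786456 0.20779439] 0.0011288931892440334 0.0005441180145350898
yaw 178.34493957273187
deg 12.169164531228175 origin [0.48226055 0.19002198] cap x 0.04776569383307825 z 0.20388461874932678 pred 15proud [0.0508088  0.20630438]
shut front [0.56222718 0.1877114 ] shut cap [0.44727515 0.19103286]
```

Call:
step_arm:
  increments:
    - {"jaw":0,"tz":-40,"turn":7.1}
    - {"jaw":0,"tz":-40,"turn":7.1}
    - {"jaw":0,"tz":-20}
    - {"jaw":0,"tx":17,"ty":-33}
    - {"jaw":0,"tx":17,"ty":-33}
    - {"jaw":0,"tx":17,"ty":-33}
    - {"jaw":0,"tx":17,"ty":-33}
    - {"jaw":0,"tx":17,"ty":-33}
    - {"jaw":0,"tx":17,"ty":-33}
    - {"jaw":0,"tx":17,"ty":-33}
    - {"jaw":0,"tx":17,"ty":-33}
    - {"jaw":0,"tx":17,"ty":-33}
    - {"jaw":0,"tx":17,"ty":-33}
    - {"jaw":0,"tx":17,"ty":-33}
    - {"jaw":0,"tx":17,"ty":-33}

```text
schema error: expected keys jaw, tx, ty, tz, turn
```

All keys are needed in each row.

Call:
step_arm:
  increments:
    - {"jaw":0,"tx":0,"ty":0,"tz":-40,"turn":7.1}
    - {"jaw":0,"tx":0,"ty":0,"tz":-40,"turn":7.1}
    - {"jaw":0,"tx":0,"ty":0,"tz":-20,"turn":0}
    - {"jaw":0,"tx":17,"ty":-33,"tz":0,"turn":0}
    - {"jaw":0,"tx":17,"ty":-33,"tz":0,"turn":0}
    - {"jaw":0,"tx":17,"ty":-33,"tz":0,"turn":0}
    - {"jaw":0,"tx":17,"ty":-33,"tz":0,"turn":0}
    - {"jaw":0,"tx":17,"ty":-33,"tz":0,"turn":0}
    - {"jaw":0,"tx":17,"ty":-33,"tz":0,"turn":0}
    - {"jaw":0,"tx":17,"ty":-33,"tz":0,"turn":0}
    - {"jaw":0,"tx":17,"ty":-33,"tz":0,"turn":0}
    - {"jaw":0,"tx":17,"ty":-33,"tz":0,"turn":0}
    - {"jaw":0,"tx":17,"ty":-33,"tz":0,"turn":0}
    - {"jaw":0,"tx":17,"ty":-33,"tz":0,"turn":0}
    - {"jaw":0,"tx":17,"ty":-33,"tz":0,"turn":0}

```text
clock: 1.6
ee_pos: [0.3575, -0.2084, 0.5046]
ee_rot: [-3.142, 0.0, 0.0]
contact_force: [0.2, 0.1, -0.4]
finger_gap: 0.0001
finger_force: 0.0
```

Call:
step_arm:
  increments:
    - {"jaw":0,"tx":17,"ty":-33,"tz":0,"turn":0}
    - {"jaw":0,"tx":17,"ty":-33,"tz":0,"turn":0}
    - {"jaw":0,"tx":17,"ty":-33,"tz":0,"turn":0}
    - {"jaw":0,"tx":17,"ty":-33,"tz":0,"turn":0}
    - {"jaw":0,"tx":17,"ty":-33,"tz":0,"turn":0}
    - {"jaw":0,"tx":17,"ty":-33,"tz":0,"turn":0}
    - {"jaw":0,"tx":17,"ty":-33,"tz":0,"turn":0}
    - {"jaw":0,"tx":17,"ty":-33,"tz":0,"turn":0}
    - {"jaw":0,"tx":17,"ty":-33,"tz":0,"turn":0}
    - {"jaw":0,"tx":17,"ty":-33,"tz":0,"turn":0}
    - {"jaw":0,"tx":17,"ty":-33,"tz":0,"turn":0}
    - {"jaw":0,"tx":17,"ty":-33,"tz":0,"turn":0}
    - {"jaw":0,"tx":0,"ty":0,"tz":0,"turn":0}
    - {"jaw":0,"tx":0,"ty":0,"tz":40,"turn":0}
    - {"jaw":0,"tx":0,"ty":0,"tz":20,"turn":0}

```text
clock: 3.1
ee_pos: [0.5605, 0.1857, 0.4421]
ee_rot: [3.14, 0.001, -0.004]
contact_force: [-0.9, 0.1, -0.0]
finger_gap: -0.0
finger_force: 0.0
```

```bash
python3 - <<'E'
from h import *
print(r.get_state()['clock'])
a=snapshot("scene")[100:340,300:520];b=snapshot("wrist")
cv2.imwrite("pics/d.png",np.hstack([cv2.resize(a,(440,480)),cv2.resize(b,(360,480))])[:,:,::-1])
E
```

```text
3.1
```

View pics/d.png

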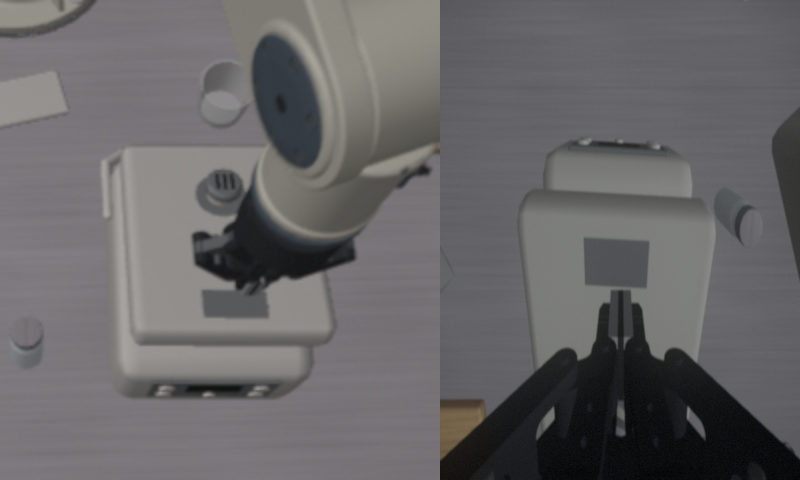

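Tips sit centred over the lid, just behind the label. Press down.

Call:
step_arm:
  increments:
    - {"jaw":0,"tx":0,"ty":0,"tz":20,"turn":0}
    - {"jaw":0,"tx":0,"ty":0,"tz":20,"turn":0}
    - {"jaw":0,"tx":0,"ty":0,"tz":7,"turn":0}
    - {"jaw":0,"tx":0,"ty":0,"tz":7,"turn":0}
    - {"jaw":0,"tx":0,"ty":0,"tz":7,"turn":0}
    - {"jaw":0,"tx":0,"ty":0,"tz":7,"turn":0}
    - {"jaw":0,"tx":0,"ty":0,"tz":7,"turn":0}
    - {"jaw":0,"tx":0,"ty":0,"tz":7,"turn":0}
    - {"jaw":0,"tx":0,"ty":0,"tz":7,"turn":0}
    - {"jaw":0,"tx":0,"ty":0,"tz":4,"turn":0}
    - {"jaw":0,"tx":0,"ty":0,"tz":0,"turn":0}

```text
clock: 4.3
ee_pos: [0.5609, 0.186, 0.3507]
ee_rot: [3.141, -0.0, -0.003]
contact_force: [0.1, -0.3, -0.8]
finger_gap: 0.0002
finger_force: 0.0
```

Call:
step_arm:
  increments:
    - {"jaw":0,"tx":0,"ty":0,"tz":3,"turn":0}
    - {"jaw":0,"tx":0,"ty":0,"tz":3,"turn":0}
    - {"jaw":0,"tx":0,"ty":0,"tz":2,"turn":0}
    - {"jaw":0,"tx":0,"ty":0,"tz":0,"turn":0}

```text
clock: 4.7
ee_pos: [0.5613, 0.1861, 0.3434]
ee_rot: [-3.142, 0.0, 0.001]
contact_force: [0.2, 0.9, 0.4]
finger_gap: -0.0002
finger_force: 0.2
```

Call:
step_arm:
  increments:
    - {"jaw":0,"tx":0,"ty":0,"tz":2,"turn":0}
    - {"jaw":0,"tx":0,"ty":0,"tz":2,"turn":0}
    - {"jaw":0,"tx":0,"ty":0,"tz":0,"turn":0}

```text
clock: 5.0
ee_pos: [0.5615, 0.1861, 0.3404]
ee_rot: [-3.141, 0.0, -0.001]
contact_force: [-0.6, -1.4, 8.2]
finger_gap: -0.0001
finger_force: 4.3
```

Call:
step_arm:
  increments:
    - {"jaw":0,"tx":0,"ty":0,"tz":1.5,"turn":0}
    - {"jaw":0,"tx":0,"ty":0,"tz":0,"turn":0}
    - {"jaw":0,"tx":0,"ty":0,"tz":0,"turn":0}

```text
clock: 5.3
ee_pos: [0.5615, 0.1861, 0.3403]
ee_rot: [-3.141, 0.0, -0.002]
contact_force: [-3.6, -3.1, 20.2]
finger_gap: -0.0002
finger_force: 10.3
```

Hard stop at tip height 0.167, so the lid is shut. Lift and move over the cap.

Call:
step_arm:
  increments:
    - {"jaw":0,"tx":0,"ty":0,"tz":-20,"turn":0}
    - {"jaw":0,"tx":0,"ty":0,"tz":-40,"turn":0}
    - {"jaw":0,"tx":-30,"ty":0,"tz":0,"turn":0}
    - {"jaw":0,"tx":-30,"ty":-2,"tz":0,"turn":0}
    - {"jaw":0,"tx":-30,"ty":-2,"tz":0,"turn":0}
    - {"jaw":0,"tx":-24,"ty":-1,"tz":0,"turn":0}
    - {"jaw":0,"tx":0,"ty":0,"tz":0,"turn":0}

```text
clock: 6.0
ee_pos: [0.4444, 0.1909, 0.3976]
ee_rot: [3.141, 0.001, -0.005]
contact_force: [0.3, -0.3, -0.5]
finger_gap: 0.0002
finger_force: 0.0
```

```bash
python3 - <<'E'
from h import *
a=snapshot("top")[180:360,130:290];b=snapshot("wrist")
cv2.imwrite("pics/e.png",np.hstack([cv2.resize(a,(400,450)),cv2.resize(b[180:480,120:386],(400,450))])[:,:,::-1])
c=camera_info("wrist")
V=np.array(c["view"])
for n,p in(("capnom",(.447,.191,.192)),("tip",(*r.get_state()['ee_pos'][:2],r.get_state()['ee_pos'][2]-.173))):
    q=V@np.array([*p,1]);print(n,c["cx"]-c["fx"]*q[0]/q[2],c["cy"]+c["fy"]*q[1]/q[2])
E
```

```text
capnom 323.5231449306953 277.8106891739232
tip 323.57819192720854 310.36225493320103
```

View pics/e.png

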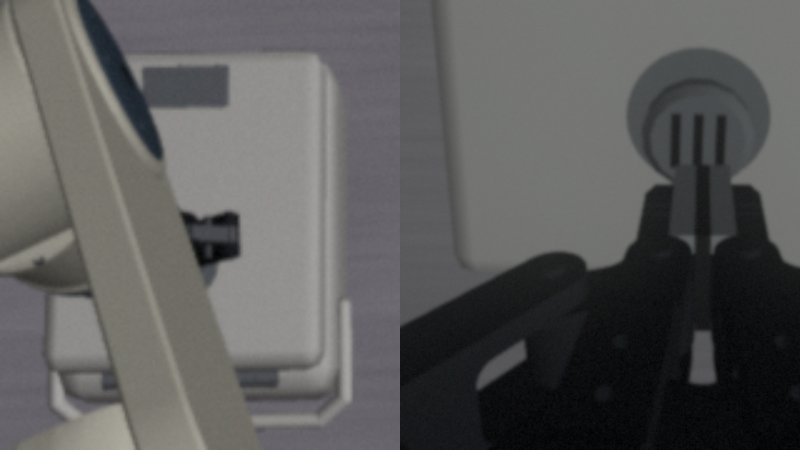

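Cap, at wrist pixel (320,273), still stands proud; the tips are about 5 mm behind its centre. Correct and press.

Call:
step_arm:
  increments:
    - {"jaw":0,"tx":5,"ty":0,"tz":10,"turn":0}
    - {"jaw":0,"tx":0,"ty":0,"tz":10,"turn":0}
    - {"jaw":0,"tx":0,"ty":0,"tz":5,"turn":0}
    - {"jaw":0,"tx":0,"ty":0,"tz":5,"turn":0}
    - {"jaw":0,"tx":0,"ty":0,"tz":4,"turn":0}
    - {"jaw":0,"tx":0,"ty":0,"tz":4,"turn":0}
    - {"jaw":0,"tx":0,"ty":0,"tz":4,"turn":0}
    - {"jaw":0,"tx":0,"ty":0,"tz":3,"turn":0}
    - {"jaw":0,"tx":0,"ty":0,"tz":2,"turn":0}
    - {"jaw":0,"tx":0,"ty":0,"tz":0,"turn":0}

```text
clock: 7.1
ee_pos: [0.4523, 0.1911, 0.351]
ee_rot: [-3.141, 0.0, -0.0]
contact_force: [0.1, 0.0, 0.2]
finger_gap: -0.0003
finger_force: 0.0
```

Call:
step_arm:
  increments:
    - {"jaw":0,"tx":0,"ty":0,"tz":1.5,"turn":0}
    - {"jaw":0,"tx":0,"ty":0,"tz":1.5,"turn":0}
    - {"jaw":0,"tx":0,"ty":0,"tz":0,"turn":0}

```text
clock: 7.4
ee_pos: [0.4525, 0.1912, 0.3502]
ee_rot: [-3.141, 0.0, -0.001]
contact_force: [-7.6, -3.7, 23.6]
finger_gap: 0.0001
finger_force: 11.9
```

Hard stop at tip height 0.177 with 24 N, so the cap is home. Hold briefly, then lift clear.

Call:
step_arm:
  increments:
    - {"jaw":0,"tx":0,"ty":0,"tz":0,"turn":0}
    - {"jaw":0,"tx":0,"ty":0,"tz":0,"turn":0}
    - {"jaw":0,"tx":0,"ty":0,"tz":-10,"turn":0}
    - {"jaw":0,"tx":0,"ty":0,"tz":-40,"turn":0}
    - {"jaw":0,"tx":0,"ty":0,"tz":-40,"turn":0}
    - {"jaw":0,"tx":0,"ty":0,"tz":-20,"turn":0}
    - {"jaw":0,"tx":0,"ty":0,"tz":0,"turn":0}
    - {"jaw":0,"tx":0,"ty":0,"tz":0,"turn":0}

```text
clock: 8.2
ee_pos: [0.4522, 0.1911, 0.4581]
ee_rot: [-3.141, -0.0, -0.001]
contact_force: [-0.3, -0.1, -0.2]
finger_gap: 0.0002
finger_force: 0.0
```

```bash
python3 - <<'E'
from h import *
a=snapshot("scene")[120:330,300:500];b=snapshot("wrist")
cv2.imwrite("pics/f.png",np.hstack([cv2.resize(a,(400,420)),cv2.resize(b,(400,420))])[:,:,::-1])
E
```

```text
(no output)
```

View pics/f.png

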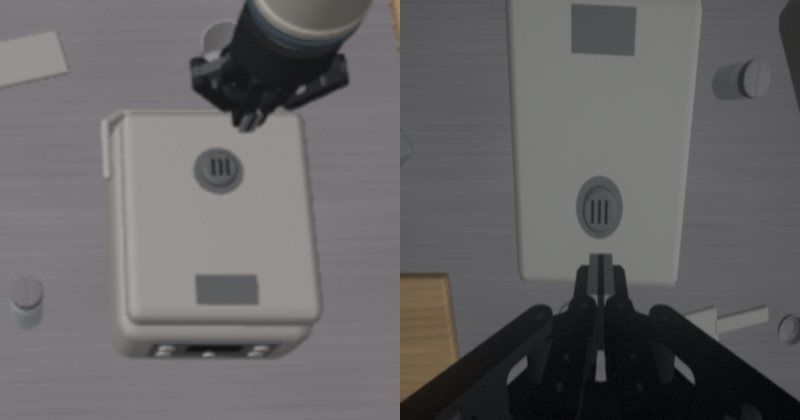

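The lid is level with the front panel visible, the cap is seated at crop (220,168), and the arm is clear.

```bash
python3 -c "
from rig import r
print(r.close_job())"
```

```text
the job is handed in; nothing more can be done
None
```

I pressed the open cooker's lid shut, then its steam cap home (each to a hard stop at 20 N or more), left the other cooker untouched, and handed the job in at about 8 s; the hand-in gave no verdict.

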